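# Test the blower's relief valve

### The job

Check that the blower's relief valve moves freely: with the fingertips, gently press the plunger with the wide round mushroom head down by at least half of its 15 mm travel, keep it down for about two seconds, then let it spring back and withdraw. Do not pull it up, do not touch the blower or its other three plungers, and leave the loose things lying where they are.

Things in the scene. Friction and masses are not known exactly. Their poses are not given: they have to be found in the camera images.
- blower: grey cast blower fixed to the bench, 200 mm (own x) x 340 mm (own y) x 150 mm high, a shaft stub standing about 45 mm out of its +x face. Its flat grey cover carries four valves with bare steel spring plungers, at the corners of an 80 x 100 mm rectangle, in any order, and a loose bearing. Origin: centre of its underside, on the bench; z up
- mushroom_valve: the relief valve: dark boss 42 mm across, 12 mm high, fixed on the cover; its steel plunger ends in a wide flat round mushroom head, 40 mm across, 10 mm thick, top 50 mm above the cover (200 mm above the bench). Origin: centre of the boss's underside, on the cover; z up
- mushroom_top (a point): centre of the top of the mushroom head; moves down with it as it is pressed. Its flat part is 28 mm across
- mushroom (a joint): how far the mushroom plunger is pressed straight down, m: 0 at rest, 0.015 at its hard stop; a spring of about 400 N/m (3 N at 7.5 mm, 6 N at the stop) brings it back to 0. It can also be drawn up about 4 mm
- ball_valve: a plunger of another valve, to be left alone: the same boss and stem, the head a ball, 22 mm across; top 50 mm above the cover. Origin: centre of the boss's underside, on the cover
- tee_valve: a plunger of another valve, to be left alone: the same boss and stem, the head a cross-bar 44 x 10 x 10 mm (long along the valve's own y); top 50 mm above the cover. Origin: centre of the boss's underside, on the cover
- square_valve: a plunger of another valve, to be left alone: the same boss and stem, the head a square block 20 x 20 x 12 mm; top 50 mm above the cover. Origin: centre of the boss's underside, on the cover
- bearing: loose ball-bearing ring, steel, 52 mm across, 15 mm high, lying on the blower's cover beside the plungers. Origin: centre of its underside
- bowl: loose green plastic bowl, 130 mm across, 55 mm high, on the bench at the blower's +y end. Origin: centre of its underside
- bottle: loose black bottle with a red cap, 60 mm across, 170 mm high, standing on the bench at the blower's -y end. Origin: centre of its underside
- wrench: loose steel wrench, 190 mm long, lying on the bench beyond the blower's +x face (its origin: the middle of its underside)

How it is judged (in metres and radians):
On the way, in this order (a step that is already met when the one before it is completed fails the run):
1. the mushroom plunger is pressed down by at least 6.5 mm and kept there for 1.2 s, with the fingers on it (value of joint mushroom above 0.0065 m and contact force between the fingers and mushroom_valve above 0.5 N), for 1.2 s.
2. the mushroom plunger has sprung back to within 1 mm of rest (value of joint mushroom between -0.001 and 0.001 m), for 0.2 s.
At the end, for the whole second after the job is handed in: the mushroom plunger is back within 1 mm of its rest height, and the bearing, bowl, bottle and wrench are within 10 mm of where they started (all of step 2 and distance of each of bearing, bowl, bottle, wrench from where it was at the start of the episode below 0.01 m); the robot touches nothing.
It fails at once if the mushroom head is pushed or hit with more than 25 N (contact force between anything else and mushroom_valve above 25 N).
It fails at once if the mushroom plunger is pulled up by more than 2 mm (value of joint mushroom below -0.002 m).
It fails at once if one of the other three valves is touched (more than 1 N) (contact force between anything else and ball_valve above 1 N or contact force between anything else and tee_valve above 1 N or contact force between anything else and square_valve above 1 N).
It fails at once if the blower itself is bumped (more than 5 N) (contact force between any of the fingers, the arm and blower above 5 N).
It fails at once if a loose thing is shifted or lifted by more than 10 mm (distance of any of bearing, bowl, bottle, wrench from where it was at the start of the episode above 0.01 m).
It also fails if it takes over 38 s, if anything falls off the work surface, if the arm or the gripper's body presses on something with over 40 N, if the wrist force passes 120 N, or if a joint passes its speed limit or range.

### The arm

A 6-joint arm with a two-finger parallel gripper is mounted at the origin on the work surface. World frame = base frame: x ahead of the robot, y to its left, z up, the work surface at z = 0. Lengths are in mm, angles in rad, forces in N, time in s.
With the tool pointing down it reaches from about 400 to 825 mm from the base axis. Payload 7 kg.
Tool frame: the origin (TCP) lies between the finger pads; the fingertips stand 17 mm ahead of it and the grasp point (between the pads) lies 2 mm behind it; z points along the fingers, y is the line along which they close (so a half turn about z gives the same grasp; the last joint's range is limited). The gripper opens to 88 mm and grips with 3 to 60 N. Pads are 19 mm wide; open, the fingers measure 130 mm over their backs; the gripper's body (78 mm by 193 mm) begins 47 mm behind the grasp point.
Start: joints at [1.629, 0.359, 0.012, 0, -1.224, -0.288], TCP at [153.764, 657.23, 243.561] pointing down, gripper open.
Joint ranges: [-3.07, 3.07], [-1.43, 2.12], [-1.02, 1.25], [-3.03, 1.67], [-3.05, -0], [-3.03, 3.03]. Speed limits (rad/s): [2.39, 2.39, 3.01, 3.14, 3.14, 3.14].

### API

Orientations are given as [roll, pitch, yaw] about the fixed x, y, z axes, in that order (R = Rz(yaw) Ry(pitch) Rx(roll)).
In Python, from plant import robot gives the robot as it stands. Calls block until the motion is done:
- robot.move_pose(position, orientation): joint-space move of the TCP to a pose.
- robot.line_to(position, speed=150, rot=None): straight line of the TCP; rot=None keeps the orientation; speed is the mean speed in mm/s.
- robot.movej(angles): joint-space move.
- robot.set_gripper(opening): finger opening in mm; the grip force is fixed at half the most; returns when the fingers have stopped.
- robot.hold(seconds).
- robot.solve_ik(position, orientation): joint angles nearest the present ones, or None.
- robot.observe(): the state.
- robot.camera(name): name is "scene" or "top" or "wrist"; returns (picture, depth): 400x640x3 uint8, red, green, blue; 400x640 float32, mm along the optical axis (not along the pixel's ray), 0 where there is no reading.
- robot.get_calibration(name): a dict with "camera_matrix" (3x3 intrinsics, pixels), "dist" ([k1, k2, p1, p2, k3] as OpenCV has them; the pictures are not rectified), "origin" and "rotation" of the camera in the world. Camera axes: x right, y down, z forward; pixel columns grow to the right and rows downward; lengths in mm; the calibration is good to about 2 mm. A picture is of the moment at which its call begins: read the wrist's pose just before it. get_calibration takes no time and is no camera call; for the wrist camera it gives the pose at the moment of the call.
A pose or a line that the arm cannot do raises robot.PlanningError and nothing moves.
- robot.finish_job(): hands the job in; it is judged then, once.
The state is a dict: "clock": time; "q": joint angles; "qd": joint speeds; "joint_efforts": joint torques, N m; "tool_pos": TCP position; "ee_rot": TCP orientation; "wrist_force": force on the tool from outside, world axes, zero at the start; "moment": the same for the moment, N m; "finger_gap": finger opening in mm; "gripper_force": force on a finger pad.
Only numpy, scipy, OpenCV 4.12 (cv2) and the standard library are available. Lean on these libraries where they do the work, as an engineer would, in place of code of your own. Each camera call takes 0.05 s, during which the arm holds its last target. There are 200 camera calls.

## Working session

There is one attempt and no reset: what is moved stays moved. The work goes in short steps, each a Python script; the robot and the scene stay as the last script left them, time stands still between calls to the robot, and variables do not carry over. Pictures are saved under pics/ and viewed, at most 10 in all, crops included, and the job is handed in when it is done.

```bash
mkdir -p pics; cat > h.py <<'E'
import numpy as np, cv2
from plant import robot
def snap(name,f):
    c=robot.get_calibration(name); im,d=robot.camera(name)
    cv2.imwrite(f'pics/{f}.png',im[:,:,::-1]); np.savez(f'pics/{f}.npz',im=im,d=d,**{k:np.array(v) for k,v in c.items()})
def world(f,u,v,z=None):
    n=np.load(f'pics/{f}.npz'); d=n['d']
    p=cv2.undistortPoints(np.array([[[u,v]]],float),n['camera_matrix'],n['dist'])[0,0]
    r=n['rotation']@np.array([p[0],p[1],1]); o=n['origin']
    t=d[int(round(v)),int(round(u))] if z is None else (z-o[2])/r[2]
    return o+t*r
E
python3 - <<'E'
from h import *
snap('top','top');snap('scene','scene')
import cv2
s=robot.observe();print(s['clock'],s['ee_rot'])
E
```

```text
0.1 [ 3.14011075e+00 -1.13607055e-04 -2.29871564e-01]
```

View pics/top.png

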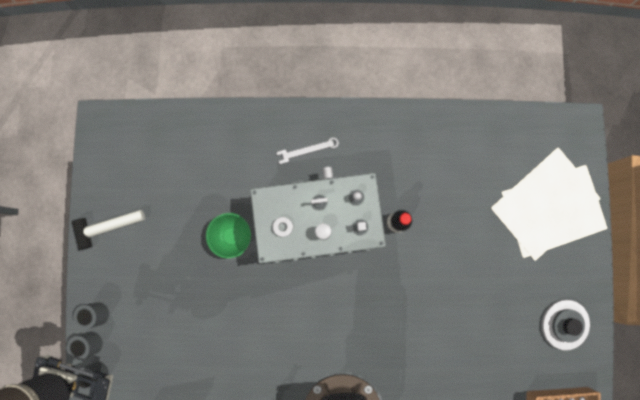

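View pics/scene.png

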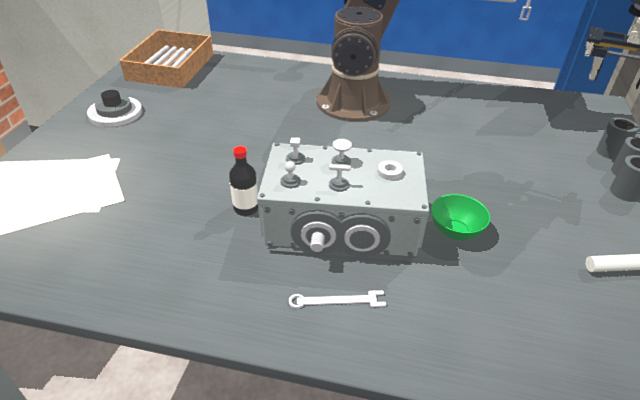

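The top view shows the mushroom at about (323,232), the tee at (319,202), the ball at (357,197), the square at (361,227) and the bearing at (283,226). I'll refine these with depth and an enlarged crop.

```bash
python3 - <<'E'
from h import *
np.set_printoptions(precision=1,suppress=True)
n=np.load('pics/top.npz'); im=n['im'];d=n['d']
c=im[165:275,240:420,::-1]
cv2.imwrite('pics/crop.png',cv2.resize(c,None,fx=4.4,fy=4.4,interpolation=cv2.INTER_CUBIC))
print(n['origin'])
for k,u,v in [('mush',323,232),('tee',319,202),('ball',357,197),('sq',361,227),('bear',283,226),('bottle',403,219)]:
    print(k,world('top',u,v))
# points above 185 near the blower
P=np.array([[*world('top',u,v),u,v] for v in range(185,245) for u in range(265,375)])
m=(P[:,2]>188)&(P[:,2]<215)
for u0,v0,k in [(323,232,'mush'),(319,202,'tee'),(357,197,'ball'),(361,227,'sq')]:
    q=P[m&(np.hypot(P[:,3]-u0,P[:,4]-v0)<14)]; print(k,len(q),q.mean(0),q[:,:2].min(0),q[:,:2].max(0))
E
```

```text
[ 469.6   56.2 1441.5]
mush [-1447.4 -1860.8  -475.4]
tee [-1434.9 -1848.3  -463. ]
ball [-1731.6 -2145.   -759.7]
sq [-1752.2 -2165.6  -780.2]
bear [-1205.1 -1618.6  -233.2]
bottle [-2148.4 -2561.9 -1176.5]<stdin>:13: RuntimeWarning: Mean of empty slice.
  ret = um.true_divide(
Traceback (most recent call last):
ValueError: zero-size array to reduction operation minimum which has no identity
```

View pics/crop.png

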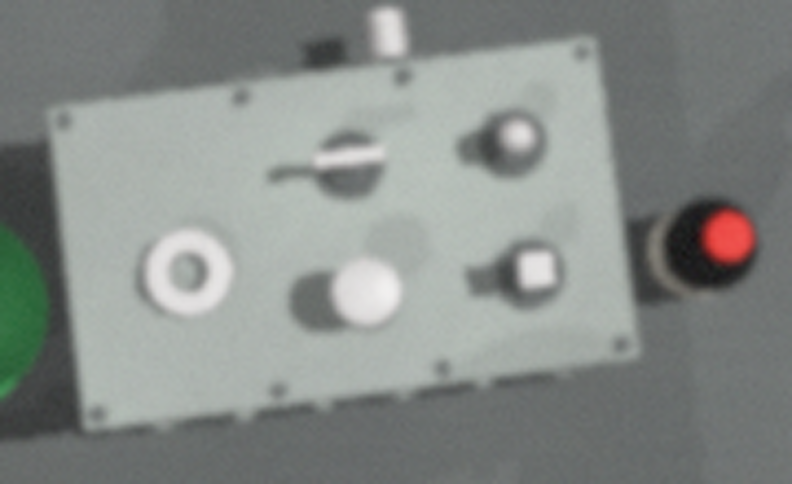

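In the crop the mushroom head is at (367,292), tee (349,158), ball (517,135), square (537,269) and bearing (188,271). The cover corners are (50,107), (597,38), (637,353) and (84,430). The calibration "rotation" looks like roll/pitch/yaw rather than a matrix, so I'll fix that in the helper.

```bash
sed -i "s/r=n\['rotation'\]@/R=n['rotation']; R=R if R.shape==(3,3) else Rotation.from_euler('xyz',R).as_matrix()\n    r=R@/; 1i from scipy.spatial.transform import Rotation" h.py
python3 - <<'E'
from h import *
np.set_printoptions(precision=1,suppress=True)
n=np.load('pics/top.npz');print(n['rotation'])
w=lambda x,y,z:world('top',(x+.5)/4.4-.5+240,(y+.5)/4.4-.5+165,z)
for k,x,y,z in [('mush',367,292,200),('tee',349,158,200),('ball',517,135,191),('sq',537,269,200),('bear',188,271,165),('c1',50,107,150),('c2',597,38,150),('c3',637,353,150),('c4',84,430,150),('cap',728,238,170)]:
    print(k,w(x,y,z),w(x,y,None))
E
```

```text
[-3.  -0.  -1.6]
mush [529.1  60.  200. ] [528.9  60.  203.9]
tee [607.6  70.9 200. ] [607.2  70.8 203.6]
ball [622.6 -28.3 191. ] [621.4 -27.6 201. ]
sq [542.8 -39.1 200. ] [542.7 -38.9 202.2]
bear [542.9 167.5 165. ] [543.9 169.1 146.9]
c1 [643.9 254.9 150. ] [664.2 278.1  -0.7]
c2 [687.9 -80.6 150. ] [713.6 -96.7  -2.2]
c3 [ 495.  -103.5  150. ] [ 495.  -103.6  148.7]
c4 [447.3 230.7 150. ] [444.8 250.2   5.9]
cap [ 563.4 -156.4  170. ] [ 563.4 -156.3  171. ]
```

Spacing matches the data: mushroom–tee is 79 mm, mushroom–square 100 mm and tee–ball 100 mm. The tee, square and ball positions predict the mushroom at (527.8, 60.1), so I'll use (528.5, 60). Next: close the fingers and hover above it.

```bash
python3 - <<'E'
from h import *
np.set_printoptions(precision=2,suppress=True)
p=robot.observe()['tool_pos']
robot.line_to([p[0],p[1],300])
robot.set_gripper(0)
robot.move_pose([528.5,60,290],[np.pi,0,0.137])
s=robot.observe();print(s['clock'],s['tool_pos'],s['ee_rot'],s['finger_gap'],s['wrist_force'])
robot.line_to([528.5,60,235],speed=80)
s=robot.observe();print(s['clock'],s['tool_pos'],s['wrist_force'])
snap('wrist','w1'); snap('scene','s1')
n=np.load('pics/s1.npz')['im'][100:230,230:450,::-1]
w=np.load('pics/w1.npz')['im'][:,:,::-1]
n=cv2.resize(n,(640,378),interpolation=cv2.INTER_CUBIC)
cv2.imwrite('pics/b.png',cv2.resize(np.vstack([w,n]),None,fx=.77,fy=.77))
E
```

```text
4.55 [528.62  60.6  289.97] [-3.14 -0.    0.14] 0.7137753894735536 [0.39 0.81 0.26]
5.3917 [528.84  60.06 235.45] [0.68 0.23 0.39]
```

View pics/b.png

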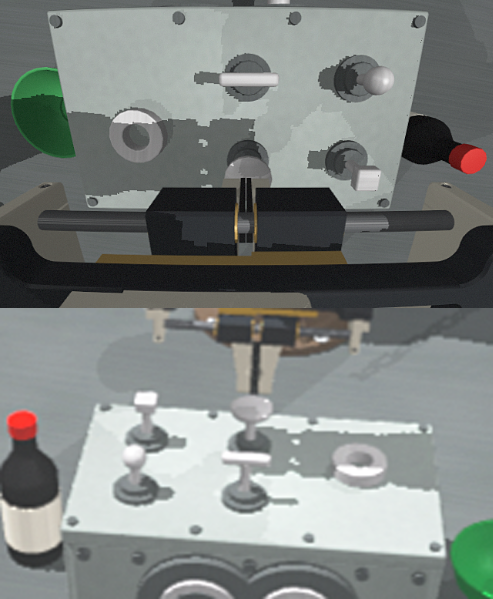

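The fingertips are centred over the mushroom head at (245,168), and the scene view shows them directly above it with nothing else nearby. Pressing in small steps while watching the force.

```bash
python3 - <<'E'
from h import *
np.set_printoptions(precision=2,suppress=True)
f0=np.array(robot.observe()['wrist_force'])
def rep():
    s=robot.observe(); f=np.array(s['wrist_force'])-f0; print(round(s['clock'],2),s['tool_pos'],f); return f[2]
robot.line_to([528.5,60,221],speed=30); robot.hold(.2); rep()
for z in (217,214,211,209,207,205.5,204):
    robot.line_to([528.5,60,z],speed=10); robot.hold(.1)
    f=rep()
    if f>4.1: break
robot.hold(2.1); rep()
snap('scene','s2')
robot.line_to([528.5,60,218],speed=15); rep()
robot.line_to([528.5,60,245],speed=50); robot.hold(.5); rep()
robot.line_to([528.5,60,290],speed=100); robot.hold(.5); rep()
snap('scene','s3'); snap('top','t3')
a,b=[np.load(f'pics/{k}.npz')['im'][100:230,230:450,::-1] for k in('s2','s3')]
cv2.imwrite('pics/c.png',cv2.resize(np.vstack([a,b]),None,fx=2.3,fy=2.3,interpolation=cv2.INTER_CUBIC))
E
```

```text
6.31 [528.6   60.02 221.18] [0.09 0.1  0.75]
6.96 [528.51  59.99 217.03] [ 0.23 -0.09  0.99]
7.51 [528.6   60.02 214.11] [0.09 0.19 0.91]
8.06 [528.6   60.03 211.09] [-0.17 -0.2   2.74]
8.51 [528.58  60.01 209.06] [1.05 0.11 3.26]
8.96 [528.59  60.04 207.07] [ 0.29 -0.34  4.73]
11.06 [528.54  60.01 207.04] [ 1.88 -0.49  3.1 ]
11.99 [528.18  59.94 217.69] [-1.18  0.66 -0.04]
13.18 [528.48  60.   244.93] [ 0.28 -0.72 -0.37]
14.28 [528.47  59.97 289.88] [ 1.31 -0.29  0.95]
```

View pics/c.png

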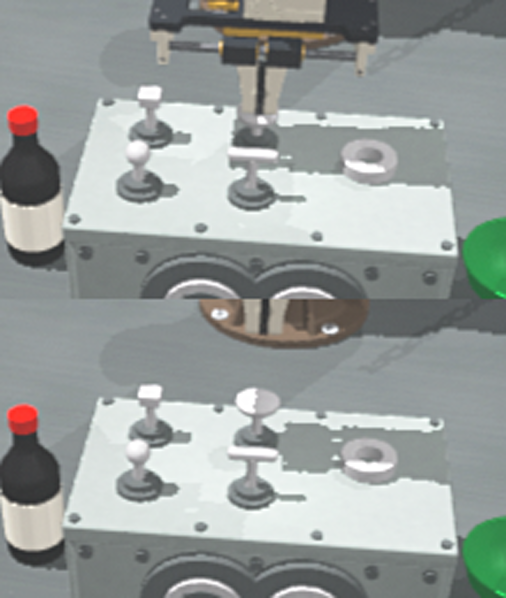

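The top half shows the head pressed down under the fingers. The bottom half shows it back up with everything else in place. I'll check the press depth in a closer crop before handing in.

```bash
python3 - <<'E'
from h import *
s=[np.load(f'pics/{k}.npz')['im'][130:195,315:375,::-1] for k in('scene','s2','s3')]
cv2.imwrite('pics/d.png',cv2.resize(np.hstack(s[1:]),None,fx=6.6,fy=6.6,interpolation=cv2.INTER_CUBIC))
# predicted row of head's centre at z=200 and z=190, rim edges (scene camera)
n=np.load('pics/s2.npz');R=n['rotation'];R=R if R.shape==(3,3) else Rotation.from_euler('xyz',R).as_matrix()
P=np.array([[528.5,60+dy,z] for z in(200,195,190,185) for dy in(-20,0,20)])
q=cv2.projectPoints(P,cv2.Rodrigues(R.T)[0],-R.T@n['origin'],n['camera_matrix'],n['dist'])[0][:,0]
print(((q-[315,130])*6.6).round(0).tolist())
a,b=np.load('pics/top.npz')['im'].astype(int),np.load('pics/t3.npz')['im'].astype(int)
print('depth of head, before/after', np.load('pics/top.npz')['d'][230:234,322:326].mean())
E
```

```text
[[121.0, 74.0], [182.0, 83.0], [244.0, 92.0], [120.0, 87.0], [181.0, 96.0], [243.0, 105.0], [120.0, 100.0], [181.0, 109.0], [242.0, 118.0], [119.0, 113.0], [180.0, 122.0], [241.0, 131.0]]
depth of head, before/after 1239.1797
```

View pics/d.png

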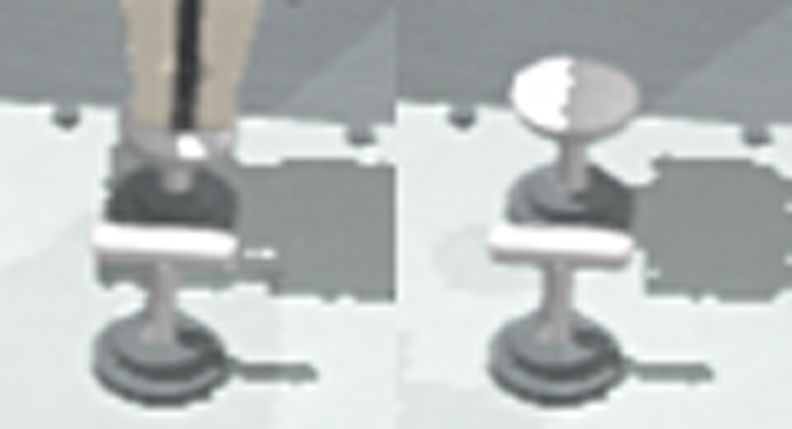

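The head's lower rim moved from row 138 at rest to about 165 when pressed. At 2.6 px/mm that is about 10 mm, held for more than 2 s, and the head is back up. Handing in.

```bash
python3 -c "
from plant import robot
print(robot.finish_job())"
```

```text
the job is handed in; nothing more can be done
None
```

I pressed the mushroom plunger down about 10 mm, held it for just over 2 s, let it spring back and withdrew without touching anything else that I could see; the job is handed in, but no verdict came back.

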